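# Lock the lid on the spice mill

### The job

Close the spice mill with its own lid, the one with two lugs: lower it into the mouth with the lugs in the two slots, press it down against the spring, and twist it a quarter turn clockwise (seen from above) so that it stays locked level under the lip when you let go. Leave the plain round lid lying where it is.

Things in the scene. Friction and masses are not known exactly. Their poses are not given: they have to be found in the camera images.
- lid: Mill lid, bare aluminium, 0.10-0.20 kg, flat on the ledge: disc 80 mm wide, 8 thick, with two opposite lugs 18 wide, 8 thick, 112 mm tip to tip. Upright grip bar on the disc's middle, 62 long, 18 thick, its top 56 mm above the underside, in line with the lugs. Origin: centre of the underside; x along lugs and bar (a half turn gives the same lid), y across the bar (pinch it so), z up.
- mill: Round aluminium spice mill fixed to the ledge, 160 mm wide at the foot, 100 high, open on top. Origin: centre of the underside, z up. An inward lip (94-100 mm up) leaves a mouth 96 mm wide; two slots 39 mm wide at +x and -x cut the lip out to 66 mm from the centre. Lugs below the lip turn clockwise from above up to 105 degrees, the other way only 25 (stops). Locked: lugs along y.
- plate (a joint): Sprung black plate in the mouth, carries the lid. Value in m: 0 up (top 91 mm above the mill's origin: lug tops 5 mm above the lip's underside, lid cannot turn), grows when pressed, 0.014 at the bottom. Spring 3 N at 0, 8.6 N at 0.014. Press 0.007 or more, turn, let go: it lifts the lugs against the lip, lid underside 86 mm above the mill's origin, value 0.005: locked.
- plain_lid: Not the mill's: plain round aluminium lid without lugs, disc 100 mm wide and 8 thick, with the same grip bar (62 by 18, top 56 mm above the underside). It lies on the ledge on one side of the mill, the mill's lid on the other. Origin: centre of the underside, x along the bar, z up.

How it is judged (in metres and radians):
On the way:
1. the lid is down in the mouth with both lugs in the slots (z of lid in the frame of mill between 0.07 and 0.0935 m and horizontal distance between lid and mill below 0.014 m and angle between the x axis of lid and the x axis of mill, either way round below 0.6 rad), for 0.05 s.
At the end, for the whole second after the job is handed in: The lugged lid is locked in the mill: lugs over 60 degrees from the slots, centred within 14 mm, level within 6 degrees, underside 82 to 89 mm above the mill's origin, plate held down more than 2 mm, at rest; plain lid within 30 mm of where it lay (angle between the x axis of lid and the x axis of mill, either way round above 1.05 rad and horizontal distance between lid and mill below 0.014 m and z of lid in the frame of mill between 0.082 and 0.089 m and angle between lid's own z axis and vertical below 0.1 rad and linear speed of lid below 0.02 m/s and value of joint plate above 0.002 m and distance of plain_lid from where it was at the start of the episode below 0.03 m); the robot touches nothing.
It fails at once if the plain lid is moved more than 50 mm (distance of plain_lid from where it was at the start of the episode above 0.05 m).
It also fails if it takes over 45 s, if anything falls off the work surface, if the arm or the gripper's body presses on something with over 40 N, if the wrist force passes 120 N, or if a joint passes its speed limit or range.

### The arm

A 6-joint arm with a two-finger parallel gripper is mounted at the origin on the work surface. World frame = base frame: x ahead of the robot, y to its left, z up, the work surface at z = 0. Lengths are in mm, angles in rad, forces in N, time in s.
With the tool pointing down it reaches from about 275 to 975 mm from the base axis. Payload 8.4 kg.
Tool frame: the origin (TCP) lies midway between the tips of the shut fingers; the grasp point (between the pads) lies 19 mm behind it; z points along the fingers, y is the direction in which the jaws open and shut (so a half turn about z gives the same grasp; the last joint's range is limited). The gripper opens to 92 mm and grips with 3 to 60 N. Pads are 20 mm wide; open, the fingers measure 128 mm over their backs; the gripper's body (75 mm by 189 mm) begins 69 mm behind the grasp point.
Start: joints at [-1.177, 0.353, 1.633, -0, 1.155, -0.002], TCP at [240.965, -576.683, 214.583] pointing down, gripper open.
Joint ranges: [-2.63, 2.63], [-0.92, 2.1], [0.06, 2.66], [-1.3, 4.44], [0, 2.69], [-3.02, 3.02]. Speed limits (rad/s): [2.22, 2.22, 2.79, 3.14, 3.14, 3.14].

### API

Orientations are given as a rotation vector (axis times angle).
In Python, from cell import * gives the robot as it stands.
- The arm moves only by the shell command python3 -m jog 'ROWS' [FORCE]. ROWS is JSON, a list that holds one entry, the list of rows, each a list of 7 numbers: the turn, a rotation vector about the tool's x, y, z in degrees, then the shift along the tool's x, y, z in cm, then the gripper's target within -1 to 1 (shut at 1, half-way at 0, fully open at -1). A call has 1 to 10 rows; each row shifts and turns the pose as measured when the row begins, along the tool's axes as they then stand; what a row does not reach is not made up. A row lasts 1/8 s, in which the tool goes at most 62.5 mm and 10.7 degrees, less where a joint would pass 70% of its speed; a pose out of reach is approached as far as the arm can. A call with a gripper value outside its range is refused whole. The fingers move at their own pace and stop on an object; FORCE is the grip in N (left out, the last holds). Time passes only in rows, so rows that do not move let the fingers close. It gives the time, the measured TCP pose, the force and the opening at its end, in the units of the state.
- get_obs(): the state, without advancing time (a new reading comes with each control period).
- capture(name): name is "scene" or "top" or "wrist"; returns a dict with "img" (384x512x3 uint8, red, green, blue), "depth" (384x512 float32, mm along the optical axis (not along the pixel's ray), 0 where there is no reading), "intrinsics" (3x3 intrinsics, pixels), "world_to_cam" (4x4, takes a point from world to camera coordinates). Camera axes: x right, y up, looking along -z (the intrinsics and any distortion apply to the point x, -y, -z); pixel columns grow to the right and rows downward; lengths in mm; the calibration is good to about 2 mm. A picture is of the moment at which its call begins.
- hand_in(): hands the job in, once; it reports no verdict.
The state is a dict: "time_s": time; "qpos": joint angles; "qvel": joint speeds; "joint_efforts": joint torques, N m; "tool_pos": TCP position; "tool_rot": TCP orientation; "contact_force": force on the tool from outside, world axes, zero at the start; "moment": the same for the moment, N m; "finger_gap": opening from 0.0 (shut) to 1.0 (fully open).
Only numpy, scipy, OpenCV 4.12 (cv2) and the standard library are available. Lean on these libraries where they do the work, as an engineer would, in place of code of your own. Each camera call takes 0.05 s, during which the arm holds its last target. There are 200 camera calls.

## Working session

There is one attempt and no reset: what is moved stays moved. The work goes in short steps, Python scripts to look and compute and a shell command to move; the robot and the scene stay as the last step left them, time stands still between calls to the robot, and variables do not carry over. Pictures are saved under pics/ and viewed, about 8 in all and at most 12, crops included, and the job is handed in when it is done.

```bash
mkdir -p pics; ls
python3 - <<'E'
from cell import *
import cv2,pickle
o=get_obs();print(o)
a={n:capture(n) for n in("scene","top")}
pickle.dump(a,open('a.pkl','wb'))
for n in a:
    cv2.imwrite(f'pics/{n}0.png',a[n]['img'][:,:,::-1]);print(n,a[n]['intrinsics'],a[n]['world_to_cam'].round(3))
E
```

```text
pics
{'time_s': 0.0, 'qpos': array([-1.17739970e+00,  3.53623779e-01,  1.63412513e+00,  1.48720759e-06,
        1.15519106e+00, -2.40576831e-03]), 'qvel': array([ 4.05519733e-04,  1.28876060e-05, -4.26546943e-04, -1.68464996e-04,
       -3.34458978e-04, -1.75853229e-03]), 'joint_efforts': array([ 3.04835139e-04, -5.93836462e+01, -3.34215009e+01,  6.97390828e-02,
        2.34315894e-02, -1.28977081e-04]), 'tool_pos': array([ 240.7777109 , -576.22951355,  213.88276461]), 'tool_rot': array([-3.07897717e+00, -6.17413753e-01,  4.08839336e-04]), 'contact_force': array([ 0.30971197,  0.07401024, -0.034383  ]), 'moment': array([-0.00140644, -0.04862278, -0.01628936]), 'finger_gap': 1.0007439804789668}
scene [[370.54113913   0.         255.03008403]
 [  0.         370.54113913 194.8851319 ]
 [  0.           0.           1.        ]] [[-1.93000e-01  9.81000e-01  1.40000e-02  8.34590e+01]
 [-8.51000e-01 -1.74000e-01  4.96000e-01  4.29812e+02]
 [ 4.89000e-01  8.40000e-02  8.68000e-01 -1.20349e+03]
 [ 0.00000e+00  0.00000e+00  0.00000e+00  1.00000e+00]]
top [[474.51907717   0.         256.13925685]
 [  0.         474.51907717 194.53778089]
 [  0.           0.           1.        ]] [[ 2.600000e-02 -1.000000e+00 -1.200000e-02 -3.157000e+00]
 [ 9.840000e-01  2.400000e-02  1.780000e-01 -5.442870e+02]
 [-1.780000e-01 -1.700000e-02  9.840000e-01 -1.148077e+03]
 [ 0.000000e+00  0.000000e+00  0.000000e+00  1.000000e+00]]
```

View pics/scene0.png

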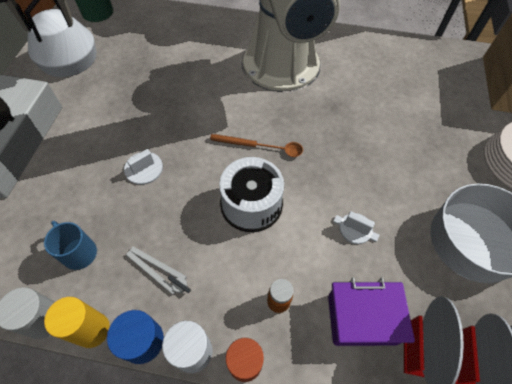

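View pics/top0.png

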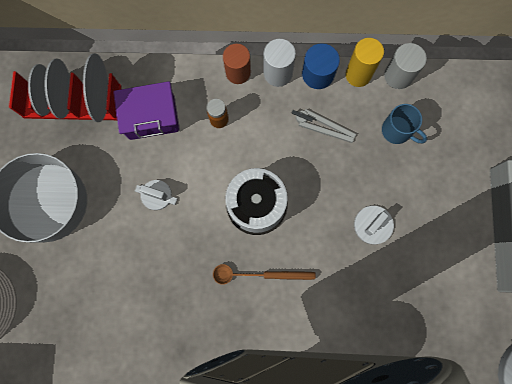

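The scene image shows the lugged lid at about (357,228), the mill at (251,190) and the plain lid at (143,168). In the top image they are at (156,194), (256,200) and (375,224). Next I'll measure positions from colour and depth.

```bash
cat > h.py <<'E'
import numpy as np,cv2
def pts(c):
    "world xyz per pixel from depth"
    K=c['intrinsics'];d=c['depth'];v,u=np.mgrid[:d.shape[0],:d.shape[1]]
    P=np.stack([(u-K[0,2])/K[0,0]*d,-(v-K[1,2])/K[1,1]*d,-d,np.ones_like(d)],-1)
    W=(P@np.linalg.inv(c['world_to_cam']).T)[...,:3]; W[d==0]=np.nan
    return W
def ray(c,uv,z):
    K=c['intrinsics'];T=np.linalg.inv(c['world_to_cam']);uv=np.atleast_2d(uv).astype(float)
    D=np.c_[(uv[:,0]-K[0,2])/K[0,0],-(uv[:,1]-K[1,2])/K[1,1],-np.ones(len(uv))]@T[:3,:3].T
    o=T[:3,3];return o+D*((z-o[2])/D[:,2])[:,None]
def axis(P):
    m=P.mean(0);w,V=np.linalg.eigh(np.cov((P-m).T));return m,np.degrees(np.arctan2(V[1,1],V[0,1])),np.sqrt(w)
E
python3 - <<'E'
from h import *
import pickle
a=pickle.load(open('a.pkl','rb'));c=a['top'];W=pts(c)
for n,(u,v,r) in dict(lid=(156,194,30),mill=(256,200,42),plain=(375,224,28)).items():
    s=np.s_[v-r:v+r,u-r:u+r];w=W[s].reshape(-1,3);z=w[:,2]
    print(n,np.histogram(z,bins=np.arange(-20,130,6)))
    if n=='mill':
        for lo,hi in((94,112),(82,94)):
            q=w[(z>lo)&(z<hi)];(x,y),rad=cv2.minEnclosingCircle(q[:,:2].astype('f4'));print(lo,len(q),x,y,rad,q.mean(0))
        black=(c['img'][s].max(-1)<50)
        B=np.argwhere(black)[:,::-1]+[u-r,v-r];print('black',axis(ray(c,B,95)[:,:2]))
    else:
        q=w[(z>45)&(z<70)];print('bar',len(q),axis(q[:,:2]),q[:,2].mean())
        q=w[(z>4)&(z<14)];(x,y),rad=cv2.minEnclosingCircle(q[:,:2].astype('f4'));print('disc',len(q),x,y,rad)
s=[cv2.resize(c['img'][v-50:v+50,u-50:u+50],(390,390),interpolation=2) for u,v in((156,194),(256,200))]
cv2.imwrite('pics/crop.png',np.hstack(s)[:,:,::-1])
E
```

```text
lid (array([   0,    1,  657, 2070,  540,   94,    8,   11,    8,    6,   11,
         21,  141,   17,    0,    0,    0,    0,    0,    0,    0,    0,
          0,    0]), array([-20, -14,  -8,  -2,   4,  10,  16,  22,  28,  34,  40,  46,  52,
        58,  64,  70,  76,  82,  88,  94, 100, 106, 112, 118, 124]))
bar 179 (array([544.9759431 , 272.92239195]), np.float64(72.79221372894635), array([ 5.24440365, 18.1664998 ])) 54.802602121175084
disc 627 548.8079833984375 279.273193359375 101.5347900390625
mill (array([   0,    4,  973, 2636,  214,   74,   10,    9,   10,   14,    9,
         21,   24,   17,   17,  232,   81,  155, 1033,  914,  583,    2,
          0,    0]), array([-20, -14,  -8,  -2,   4,  10,  16,  22,  28,  34,  40,  46,  52,
        58,  64,  70,  76,  82,  88,  94, 100, 106, 112, 118, 124]))
94 1499 527.18359375 9.260326385498047 74.8578109741211 [526.13364962   8.97314886  99.2864849 ]
82 1188 523.5772094726562 8.027091026306152 73.62154388427734 [527.32474016   8.49516894  90.30999678]
black (array([519.67050556,   9.97355329]), np.float64(155.14166596214844), array([28.2384938, 35.6503656]))
plain (array([   0,    0,  516, 1429,  790,  158,    7,    9,   12,    2,   11,
         24,  150,   16,    0,    0,    0,    0,    0,    0,    0,    0,
          0,    0]), array([-20, -14,  -8,  -2,   4,  10,  16,  22,  28,  34,  40,  46,  52,
        58,  64,  70,  76,  82,  88,  94, 100, 106, 112, 118, 124]))
bar 192 (array([ 480.50661196, -292.56121628]), np.float64(139.45123491522878), array([ 5.31089176, 18.16375431])) 54.75105649290264
disc 936 478.96087646484375 -294.1368103027344 95.21573638916016
```

View pics/crop.png

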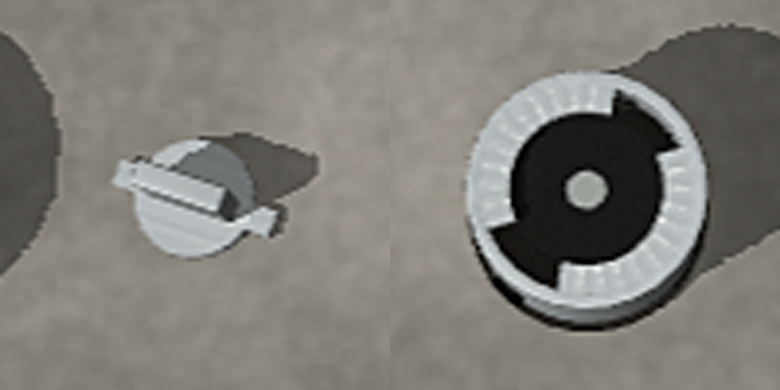

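The crop puts the mill centre at about (586,190) and the slots at about (642,122) and (528,255), so the slot axis is near -40° in world yaw. Lid bar is at (545,273), yaw about 73°, and its top is at about 55 mm, which agrees with the given 56. Next I'll move above the mill for a close look with the wrist camera.

```bash
python3 -m jog '[[[0,0,0,4.4,-3.9,-0.5,-1],[0,0,0,4.4,-3.9,-0.5,-1],[0,0,0,4.4,-3.9,-0.5,-1],[0,0,0,4.4,-3.9,-0.5,-1],[0,0,0,4.4,-3.9,-0.5,-1],[0,0,0,4.4,-3.9,-0.5,-1],[0,0,0,4.4,-3.9,-0.5,-1],[0,0,0,4.4,-3.9,-0.5,-1],[0,0,0,4.4,-3.9,-0.5,-1],[0,0,0,4.4,-3.9,-0.5,-1]]]' 30
python3 - <<'E'
from cell import *
import cv2,pickle
c=capture('wrist');pickle.dump(c,open('w1.pkl','wb'));cv2.imwrite('pics/w1.png',c['img'][:,:,::-1]);o=get_obs();print(o['tool_pos'],o['tool_rot'],c['world_to_cam'].round(2))
E
```

```text
time_s: 1.35
tool_pos: [501.8, -33.6, 263.8]
tool_rot: [-3.08, -0.606, 0.001]
contact_force: [0.9, 0.1, -0.7]
finger_gap: 0.998
[504.78905702 -27.98356056 264.53767061] [-3.0764326  -0.60795417 -0.00461361] [[ 3.8000e-01 -9.3000e-01 -0.0000e+00 -2.2115e+02]
 [ 8.9000e-01  3.7000e-01 -2.7000e-01 -3.8984e+02]
 [ 2.5000e-01  1.0000e-01  9.6000e-01 -5.6203e+02]
 [ 0.0000e+00  0.0000e+00  0.0000e+00  1.0000e+00]]
```

View pics/w1.png

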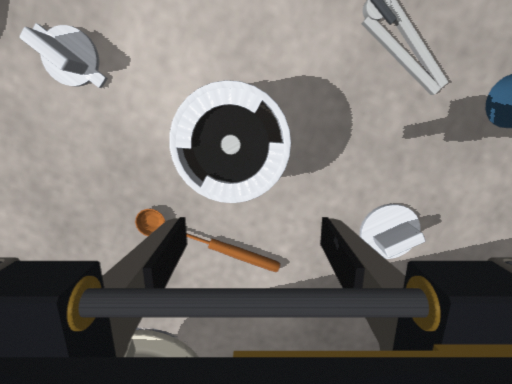

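The wrist picture shows the mill at (230,143), its slots at upper right (268,120) and lower left (192,170), the lugged lid at (65,52), and the plain lid at (395,230).

Run:
```python
from h import *
import pickle
c=pickle.load(open('w1.pkl','rb'));W=pts(c);im=c['img']
uu,vv=np.meshgrid(np.arange(512),np.arange(384))
reg=np.hypot(uu-230,vv-143)<75
z=W[...,2]
top=reg&(z>94)&(z<108);q=W[top]
(x,y),r=cv2.minEnclosingCircle(q[:,:2].astype('f4'));print('ring depth',x,y,r,q[:,2].mean())
wm=(reg&(im.min(-1)>150)).astype('u1')
cs,_=cv2.findContours(wm,0,1);k=max(cs,key=cv2.contourArea)[:,0]
p=ray(c,k,100)[:,:2];(x2,y2),r2=cv2.minEnclosingCircle(p.astype('f4'));print('ring outline',x2,y2,r2)
hub=(np.hypot(uu-230,vv-143)<14)&(im.min(-1)>130);print('hub',ray(c,np.argwhere(hub)[:,::-1],91).mean(0),W[hub].mean(0))
b=reg&(im.max(-1)<70);P=ray(c,np.argwhere(b)[:,::-1],100)[:,:2]-[x2,y2]
R=np.hypot(*P.T);A=np.degrees(np.arctan2(P[:,1],P[:,0]))
s=(R>51)&(R<64)
for lo in(-90,90):
    d=(A[s]-lo)%360;d=d[d<120];print('slot',lo+np.percentile(d,[1,50,99]),lo+(d.min()+d.max())/2,len(d))
reg=np.hypot(uu-65,vv-52)<50
q=W[reg&(z>50)&(z<62)];print('bar',axis(q[:,:2]),len(q),q[:,2].mean(), 'extent',cv2.minAreaRect(q[:,:2].astype('f4')))
q=(reg&(im.min(-1)>110)).astype('u1')
lm=reg&(z>4)&(z<13)&(im.min(-1)>130);q=W[lm];print('disc',axis(q[:,:2]),cv2.minAreaRect(q[:,:2].astype('f4')))
```

```text
ring depth 527.8248291015625 8.143017768859863 74.820068359375 100.8463291823928
ring outline 523.8133544921875 8.245325088500977 92.78411865234375
hub [527.53582698   8.97864856  91.        ] [527.75624171   8.90909157  92.69359882]
slot [-59.27328761 -36.71143749 -15.19852578] -36.6249912177653 419
slot [113.60916209 132.9155682  160.92039516] 137.52674333169327 146
bar (array([546.36575249, 271.30823375]), np.float64(72.80493481012921), array([ 5.24987846, 18.27045816])) 812 56.02536308889944 extent ((545.8958129882812, 272.71563720703125), (62.27793884277344, 18.46041488647461), 73.06159973144531)
disc (array([547.79895046, 267.96699599]), np.float64(45.651624458873094), array([21.21798122, 25.5565831 ])) ((546.6640625, 271.0549011230469), (79.99420166015625, 93.76101684570312), 19.27081871032715)
```

Measurements agree: mill centre (527.7, 8.6), slot axis about 140°, lid bar (546, 272) at yaw 73°. Now I'll move over the lid.

```bash
python3 -m jog '[[[0,0,0,2.7,-4.6,1,-1],[0,0,0,2.7,-4.6,1,-1],[0,0,0,2.7,-4.6,1,-1],[0,0,0,2.7,-4.6,1,-1],[0,0,0,2.7,-4.6,1,-1],[0,0,0,1.5,-2.5,1,-1],[0,0,-10.3,0,0,0,-1],[0,0,-10.3,0,0,0,-1],[0,0,-10.3,0,0,0,-1],[0,0,-10.3,0,0,0,-1]]]' 30
cat > g.py <<'E'
import sys,numpy as np
from cell import *
from scipy.spatial.transform import Rotation as R
import time
o=get_obs();M=R.from_rotvec(o['tool_rot']).as_matrix();p=o['tool_pos']
x,y,z,yaw=map(float,sys.argv[1:5])
ty=np.degrees(np.arctan2(M[1,0],M[0,0]))
print(o['time_s'],'pos',p.round(1),'yaw',ty.round(2),'tilt',np.degrees(np.arccos(-M[2,2])).round(2),'F',o['contact_force'].round(1),'M',o['moment'].round(2),'gap',round(o['finger_gap'],3))
print('togo cm',(M.T@(np.array([x,y,z])-p)/10).round(2),'tool turn z',round(-((yaw-ty+90)%180-90),2),'tilt corr deg',np.degrees((R.from_matrix(M).inv()*R.from_euler('zx',[ty,180],degrees=True)).as_rotvec()).round(2))
E
python3 g.py 546 272 90 73
```

```text
time_s: 2.65
tool_pos: [545.8, 277.3, 200.6]
tool_rot: [-2.646, -1.687, 0.0]
contact_force: [-0.3, 0.1, 0.0]
finger_gap: 1.003
2.65 pos [545.8 277.3 200.6] yaw 65.04 tilt 0.22 F [-0.3  0.1  0. ] M [-0.07 -0.03  0.05] gap 1.003
togo cm [-0.49  0.28 11.06] tool turn z -7.96 tilt corr deg [ -0.22   0.16 130.09]
```

```bash
python3 -m jog '[[[0,0,-8,0,0,0,-1],[0,0,0,-0.5,0.2,4,-1],[0,0,0,0,0,4,-1],[0,0,0,0,0,4,-1],[0,0,0,0,0,2.5,-1],[0,0,0,0,0,0,-1]]]' 30
python3 g.py 546 272 21 73
```

```text
time_s: 3.4
tool_pos: [545.4, 271.5, 50.6]
tool_rot: [-2.514, -1.877, 0.002]
contact_force: [0.2, -0.3, 0.5]
finger_gap: 1.0
3.4 pos [545.4 271.5  50.6] yaw 73.5 tilt 0.24 F [ 0.2 -0.3  0.5] M [-0.03 -0.08  0.02] gap 1.0
togo cm [0.06 0.05 2.96] tool turn z 0.5 tilt corr deg [ -0.18   0.27 147.  ]
```

```bash
python3 -m jog '[[[0,0,0,0,0,2,-1],[0,0,0,0,0,1,-1],[0,0,0,0,0,0,1],[0,0,0,0,0,0,1],[0,0,0,0,0,0,1],[0,0,0,0,0,0,1],[0,0,0,0,0,0,1],[0,0,0,0,0,0,1],[0,0,0,0,0,0,1]]]' 40
python3 g.py 546 272 21 73
```

```text
time_s: 4.53
tool_pos: [547.7, 272.7, 22.5]
tool_rot: [-2.515, -1.878, -0.007]
contact_force: [1.3, -0.7, 0.2]
finger_gap: 0.259
4.525 pos [547.7 272.7  22.5] yaw 73.5 tilt 0.3 F [ 1.3 -0.7  0.2] M [-0.02 -0.05 -0.03] gap 0.259
togo cm [-0.12 -0.15  0.15] tool turn z 0.5 tilt corr deg [-3.80e-01 -1.20e-01  1.47e+02]
```

```bash
python3 -m jog '[[[0,0,0,0,0,0,1],[0,0,0,0,0,0,1],[0,0,0,0,0,0,1],[0,0,0,0,0,0,1]]]' 40
python3 g.py 546 272 21 73
```

```text
time_s: 5.03
tool_pos: [547.6, 272.7, 22.5]
tool_rot: [-2.515, -1.878, -0.006]
contact_force: [-0.5, 0.5, 0.6]
finger_gap: 0.194
5.025 pos [547.6 272.7  22.5] yaw 73.5 tilt 0.29 F [-0.5  0.5  0.6] M [-0.04 -0.01 -0.02] gap 0.194
togo cm [-0.11 -0.14  0.15] tool turn z 0.5 tilt corr deg [-3.7000e-01 -1.0000e-01  1.4701e+02]
```

```bash
python3 -m jog '[[[0,0,0,0,0,-4,1],[0,0,0,0,0,-5,1],[0,0,0,0,0,-5,1],[0,0,0,0,0,-2,1],[0,0,0,0,0,0,1]]]' 40
python3 g.py 527.7 8.6 155 140
```

```text
time_s: 5.65
tool_pos: [546.2, 271.2, 185.1]
tool_rot: [-2.514, -1.878, -0.0]
contact_force: [0.1, -0.7, -2.6]
finger_gap: 0.196
5.65 pos [546.2 271.2 185.1] yaw 73.5 tilt 0.21 F [ 0.1 -0.7 -2.6] M [-0.04 -0.04 -0.02] gap 0.196
togo cm [-25.71   5.69   2.94] tool turn z -66.5 tilt corr deg [ -0.23   0.17 147.  ]
```

Lid is held: gap 0.196 matches the 18 mm bar, and the load is about 2 N. Next comes the carry to the mill.

```bash
python3 -m jog '[[[0,0,0,-5,1.1,0,1],[0,0,0,-5,1.1,0,1],[0,0,0,-5,1.1,0,1],[0,0,0,-5,1.1,0,1],[0,0,0,-5,1.1,0,1],[0,0,-10,0,0,0,1],[0,0,-10,0,0,0,1],[0,0,-10,0,0,0,1],[0,0,-10,0,0,0,1],[0,0,-10,0,0,0,1]]]' 40
python3 -m jog '[[[0,0,-10,0,0,0,1],[0,0,-7,0,0,0,1],[0,0,0,0,0,0,1]]]' 40
python3 g.py 527.7 8.6 145 140
python3 - <<'E'
from cell import *
import cv2,pickle
c=capture('wrist');t=capture('top');pickle.dump((c,t),open('w2.pkl','wb'))
cv2.imwrite('pics/w2.png',cv2.hconcat([cv2.resize(c['img'][:,:,::-1],(400,300)),cv2.resize(t['img'][120:270,156:356,::-1],(400,300))]))
E
```

```text
time_s: 6.9
tool_pos: [519.1, 6.8, 168.5]
tool_rot: [-1.441, -2.769, 0.014]
contact_force: [0.1, -0.1, -1.7]
finger_gap: 0.195
time_s: 7.28
tool_pos: [516.2, 6.7, 163.6]
tool_rot: [-0.998, -2.949, 0.013]
contact_force: [-0.2, -0.0, -1.8]
finger_gap: 0.193
7.275 pos [516.2   6.7 163.6] yaw 142.6 tilt 1.67 F [-0.2 -0.  -1.8] M [ 0.03 -0.15  0.02] gap 0.193
togo cm [-0.85  0.88  1.82] tool turn z 2.6 tilt corr deg [ 7.000e-02 -1.800e+00 -7.479e+01]
```

View pics/w2.png

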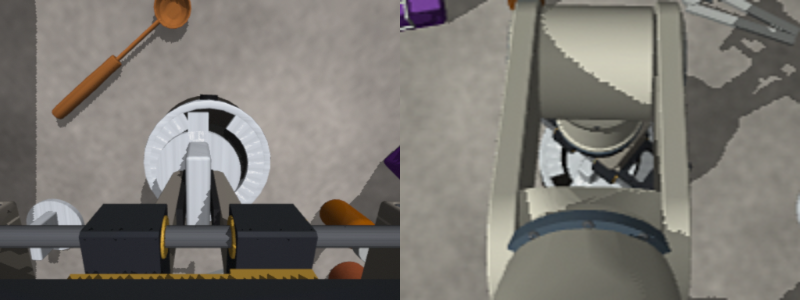

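The wrist view shows the held lid over the mill with its far lug near the upper slot (200,130). The top view is blocked by the arm. The tool tilted by 1.7° and needs levelling; I'll correct the tilt output first.

```bash
sed -i "s/from_euler('zx',\[ty,180\]/from_euler('xz',[180,ty]/" g.py; python3 g.py 527.7 8.6 140 140
python3 - <<'E'
from h import *
import pickle
c,_=pickle.load(open('w2.pkl','rb'))
# held lid bar top: expected z ~ 163-22.5+56
W=pts(c);z=W[...,2];m=(z>185)&(z<205);m[:180]|=False
uu,vv=np.meshgrid(np.arange(512),np.arange(384))
m&=(abs(uu-258)<25)&(vv>175)&(vv<240)&(c['img'].min(-1)>110)
q=W[m];print(len(q),axis(q[:,:2]),q[:,2].mean(),cv2.minAreaRect(q[:,:2].astype('f4')))
reg=np.hypot(uu-265,vv-200)<85
q=W[reg&(z>95)&(z<106)];print('ring',cv2.minEnclosingCircle(q[:,:2].astype('f4')))
E
```

```text
7.375 pos [516.4   6.7 163.9] yaw 142.48 tilt 1.65 F [-0.8  0.2 -0.6] M [ 0.06 -0.16 -0.02] gap 0.196
togo cm [-0.84  0.88  2.36] tool turn z 2.48 tilt corr deg [-0.95 -1.35  0.01]
1431 (array([499.12903186,  20.54081792]), np.float64(142.8311595915551), array([4.92180418, 7.1375977 ])) 197.30952738657288 ((500.32818603515625, 19.583837509155273), (17.369293212890625, 23.290658950805664), 52.345699310302734)
ring ((527.9033813476562, 9.058382987976074), 74.90977478027344)
```

Bar end lies 31 mm from the TCP, so the lid is centred in the grip. Mill centre is confirmed at (527.9, 9.0).

```bash
python3 -m jog '[[[-0.95,-1.35,2.5,0,0,0,1],[0,0,0,-0.9,0.8,1,1],[0,0,0,0,0,1,1],[0,0,0,0,0,0,1]]]' 40
python3 g.py 527.9 8.8 128 140
```

```text
time_s: 7.88
tool_pos: [529.1, 7.1, 141.2]
tool_rot: [-1.082, -2.948, 0.002]
contact_force: [-0.0, -0.3, -2.3]
finger_gap: 0.192
7.875 pos [529.1   7.1 141.2] yaw 139.67 tilt 0.1 F [-0.  -0.3 -2.3] M [ 0.   -0.09 -0.01] gap 0.192
togo cm [0.2  0.06 1.32] tool turn z -0.33 tilt corr deg [-0.09 -0.05  0.  ]
```

```bash
python3 -m jog '[[[0,0,0,0.2,0.05,1,1],[0,0,0,0,0,0.7,1],[0,0,0,0,0,0.5,1],[0,0,0,0,0,0,1]]]' 40
python3 g.py 527.9 8.8 113.5 140
python3 - <<'E'
from cell import *
import cv2
c=capture('wrist')
cv2.imwrite('pics/w3.png',cv2.resize(c['img'][90:270,160:370,::-1],(630,540)))
E
```

```text
time_s: 8.38
tool_pos: [527.5, 8.8, 117.2]
tool_rot: [-1.082, -2.947, 0.003]
contact_force: [-0.4, -0.8, -0.8]
finger_gap: 0.192
8.375 pos [527.5   8.8 117.2] yaw 139.68 tilt 0.17 F [-0.4 -0.8 -0.8] M [ 0.01 -0.15 -0.01] gap 0.192
togo cm [-0.04  0.03  0.37] tool turn z -0.32 tilt corr deg [-0.14 -0.1   0.  ]
```

View pics/w3.png

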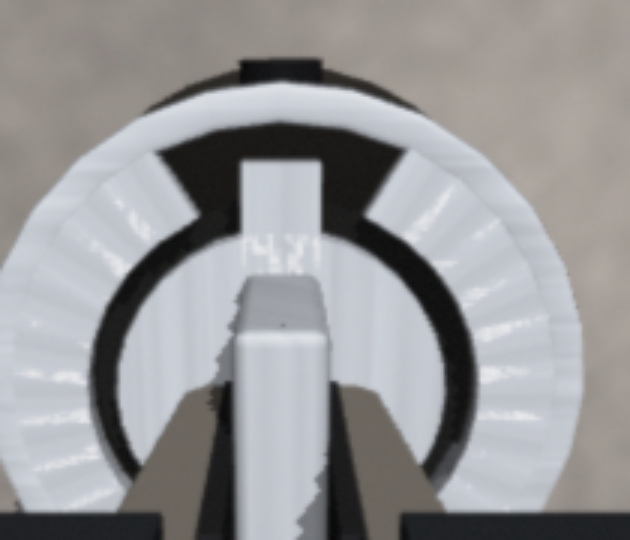

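The far lug (282,195) sits centred in its slot (corners about 200 and 365), and the disc is concentric in the mouth. Now press.

```bash
python3 -m jog '[[[0,0,0,0,0,0.5,1],[0,0,0,0,0,0.5,1],[0,0,0,0,0,0.5,1],[0,0,0,0,0,0.2,1],[0,0,0,0,0,0,1]]]' 60
python3 g.py 527.9 8.8 102 140
```

```text
time_s: 9.05
tool_pos: [528.4, 8.8, 101.0]
tool_rot: [-1.083, -2.949, 0.001]
contact_force: [-2.3, 0.1, 6.2]
finger_gap: 0.193
9.05 pos [528.4   8.8 101. ] yaw 139.67 tilt 0.05 F [-2.3  0.1  6.2] M [0.15 0.44 0.06] gap 0.193
togo cm [ 0.04 -0.03 -0.1 ] tool turn z -0.33 tilt corr deg [-0.05 -0.01  0.  ]
```

```bash
python3 -m jog '[[[0,0,9,0,0,0,1],[0,0,9,0,0,0,1],[0,0,9,0,0,0,1]]]' 60
python3 g.py 527.9 8.8 102 50
```

```text
time_s: 9.43
tool_pos: [527.8, 8.8, 101.4]
tool_rot: [-1.758, -2.602, 0.002]
contact_force: [-2.6, 1.0, 6.5]
finger_gap: 0.192
9.425 pos [527.8   8.8 101.4] yaw 111.93 tilt 0.11 F [-2.6  1.   6.5] M [0.34 0.42 0.14] gap 0.192
togo cm [-0.    0.01 -0.06] tool turn z 61.93 tilt corr deg [-0.11 -0.01  0.  ]
```

```bash
python3 -m jog '[[[0,0,10,0,0,0,1],[0,0,10,0,0,0,1],[0,0,10,0,0,0,1]]]' 60
python3 g.py 527.9 8.8 102 50
python3 -m jog '[[[0,0,10,0,0,0,1],[0,0,10,0,0,0,1],[0,0,10,0,0,0,1],[0,0,0,0,0,0,1]]]' 60
python3 g.py 527.9 8.8 108.5 50
```

```text
time_s: 9.8
tool_pos: [527.8, 9.4, 101.9]
tool_rot: [-2.389, -2.038, 0.001]
contact_force: [-2.2, 1.2, 4.9]
finger_gap: 0.19
9.8 pos [527.8   9.4 101.9] yaw 80.92 tilt 0.1 F [-2.2  1.2  4.9] M [0.5  0.26 0.12] gap 0.19
togo cm [-0.06  0.02 -0.01] tool turn z 30.92 tilt corr deg [-0.1  -0.02  0.  ]
time_s: 10.3
tool_pos: [529.4, 10.5, 103.1]
tool_rot: [-2.849, -1.321, -0.004]
contact_force: [-2.3, -1.6, 5.5]
finger_gap: 0.193
10.3 pos [529.4  10.5 103.1] yaw 49.74 tilt 0.17 F [-2.3 -1.6  5.5] M [-0.09  0.32 -0.07] gap 0.193
togo cm [-0.22 -0.   -0.54] tool turn z -0.26 tilt corr deg [ 0.01 -0.17 -0.  ]
```

```bash
python3 -m jog '[[[0,0,0,-0.15,0,-0.3,1],[0,0,0,0,0,-0.2,1],[0,0,0,0,0,0,1]]]' 60
python3 g.py 527.9 8.8 108.5 50
```

```text
time_s: 10.68
tool_pos: [529.1, 9.7, 108.5]
tool_rot: [-2.849, -1.321, -0.007]
contact_force: [0.2, 0.6, -0.0]
finger_gap: 0.193
10.675 pos [529.1   9.7 108.5] yaw 49.74 tilt 0.27 F [ 0.2  0.6 -0. ] M [ 0.25 -0.09 -0.04] gap 0.193
togo cm [-0.14 -0.04 -0.  ] tool turn z -0.26 tilt corr deg [ 0.05 -0.26 -0.  ]
```

Lug tops should now be at the lip. Opening the gripper and retracting.

```bash
python3 -m jog '[[[0,0,0,0,0,0,0],[0,0,0,0,0,0,0],[0,0,0,0,0,0,0],[0,0,0,0,0,0,0],[0,0,0,0,0,-2,0],[0,0,0,0,0,-4,0],[0,0,0,0,0,-6,0],[0,0,0,0,0,-6,0]]]' 60
python3 -m jog '[[[0,0,0,-4,4,-3,0],[0,0,0,-4,4,0,0],[0,0,0,0,0,0,0],[0,0,0,0,0,0,0]]]'
python3 - <<'E'
from cell import *
from h import *
import cv2,pickle
o=get_obs();print(o['tool_pos'],o['contact_force'])
c=capture('wrist');t=capture('top');s=capture('scene');pickle.dump((c,t,s),open('w4.pkl','wb'))
cv2.imwrite('pics/w4.png',cv2.hconcat([cv2.resize(x['img'][:,:,::-1],(400,300)) for x in(c,s)]))
for n,x in(('top',t),('wrist',c),('scene',s)):
    W=pts(x);z=W[...,2];r=np.hypot(W[...,0]-528,W[...,1]-9)
    m=(r<45)&(z>134)&(z<150);q=W[m]
    if len(q)>30: print(n,'bar',len(q),axis(q[:,:2]),np.median(q[:,2]),cv2.minAreaRect(q[:,:2].astype('f4')))
    r=np.hypot(W[...,0]-480,W[...,1]+293);q=W[(r<60)&(z>45)&(z<70)];print(n,'plain',len(q),q.mean(0) if len(q) else '')
E
```

```text
time_s: 11.68
tool_pos: [525.0, 8.7, 287.7]
tool_rot: [-2.845, -1.32, 0.011]
contact_force: [0.7, -0.5, -0.1]
finger_gap: 0.498
time_s: 12.18
tool_pos: [537.1, -104.2, 323.5]
tool_rot: [2.849, 1.325, 0.003]
contact_force: [0.5, -0.4, -0.3]
finger_gap: 0.503
[ 537.11550786 -104.15537115  323.47155502] [ 0.50063811 -0.4476031  -0.28247895]
top bar 210 (array([528.73177868,  10.86412493]), np.float64(49.66267003580512), array([ 5.27272622, 18.0840565 ])) 141.1766222725072 ((529.217041015625, 10.724597930908203), (61.975433349609375, 18.043363571166992), 49.45362091064453)
top plain 0 
wrist bar 769 (array([530.82339082,   9.62717373]), np.float64(49.923660438372465), array([ 5.36009737, 17.55362039])) 142.7198823704045 ((529.6097412109375, 9.755517959594727), (60.151763916015625, 18.420347213745117), 50.17109298706055)
wrist plain 121 [ 466.63154286 -278.91325158   55.29029435]
scene bar 217 (array([532.88944999,  12.04311308]), np.float64(49.286618737547414), array([ 5.3791688 , 18.49057452])) 141.84631639228644 ((530.8281860351562, 11.088220596313477), (61.91078567504883, 18.271883010864258), 48.45037078857422)
scene plain 200 [ 483.97382286 -291.2359929    54.16080331]
```

View pics/w4.png

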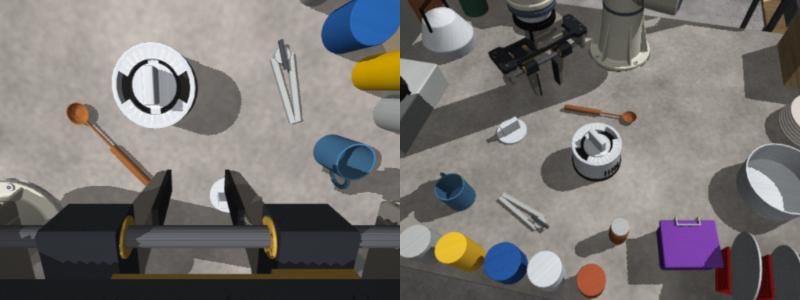

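The wrist picture shows the lid in the mouth at (155,85), with the bar across and the slots empty. Bar top is at about 142 mm (86 + 56), yaw about 50°, which is 90° from the slots. Plain lid has not moved. Handing in.

```bash
python3 -c "
from cell import *
print(hand_in())"
```

```text
the job is handed in; nothing more can be done
None
```

The mill is closed with its own lid and the job is handed in at about 12.4 s of the 45 s. I lowered the lid with its lugs in the slots, pressed it down about 12 mm against the spring, turned it 90° clockwise and let it rise under the lip. Then I released it and moved the arm clear.

**Last checks on the mill lid:**
- **Height:** the grip bar's top is 141–143 mm up in the three cameras, so the underside is at about 86 mm, the locked height.
- **Angle:** the bar is at 49–50°, against a slot axis of about 140°.
- **Centring:** the top and wrist views put the bar 2–3 mm from the mill's centre. The scene camera reads about 4–6 mm off, in line with its looser calibration, and still within the 14 mm limit.
- **Not measured:** I read no lid tilt or plate value directly. Both are inferred from the height.

**Plain lid:** the scene camera puts it within 4 mm of its first position. The wrist view differs by about 19 mm because the gripper hid most of it, and the top view could not see it. The arm never went near it while low.

**Robot:** the gripper is clear, and the tool force reads below 1 N.

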